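# Feed a slat into the drill jig with the push stick

### The job

Load the drill jig: lay the wooden slat on the jig's open bed with one end towards the mouth of the covered channel, let go of it, then take the push stick by its handle and feed the slat down the channel with it until the slat butts against the end stop and the catch can drop behind it. Draw the stick out again, so that the catch falls and locks the slat in, and stand the stick upright on the table clear of the jig. Leave the caliper, the jar and the parts box where they are.

Things in the scene. Friction and masses are not known exactly. Their poses are not given: they have to be found in the camera images.
- jig: Drill jig, fixed to the table: plywood baseboard 12 mm thick, whose top is the bed. Origin on the table surface, on the centre line, under the mouth of the covered channel; +x = feed direction (into the channel), z up. The board is 92 mm wide and runs from x = -140 to 195 mm. The channel's wooden walls run from x = 0 to 190 mm and are 63 mm wide over all.
- jig_bed (a point): Middle of the open bed, on its surface 12 mm above the table, at jig x = -75 mm; axes as the jig's. The bed has no walls from x = -140 to -38 mm; from x = -38 mm to the mouth two cheeks 18.5 mm high, without a roof, narrow the way from about 62 to 35 mm.
- jig_mouth (a point): Mouth of the covered channel: centre line, on the bed (12 mm above the table), jig x = 0. From here the channel is straight, 35 mm wide and 18.5 mm high. An aluminium plate with two steel drill bushes roofs it to x = 156 mm, top 36.5 mm above the table; the last 14 mm before the stop are open above as a sight gap.
- jig_stop (a point): Foot of the end stop's face, on the bed at jig x = 170 mm, centre line; axes as the jig's. A slat that is home has its centre 60 mm before this face (jig x = 110 mm) and its rear end at jig x = 50 mm, too deep for fingers.
- catch_nose (a point): Tip of the dark steel drop catch, which hangs through a slot in the cover plate; when down it is at jig x = 43 mm, 8 mm above the bed, and the locking face above it at x = 47 mm. The catch is hinged across the channel at jig x = 10 mm, 46 mm above the table, on a bracket on the plate; bracket and thumb tab reach about 70 mm above the table.
- catch (a joint): Drop catch: 0 = down as it hangs; grows (rad) as the nose is lifted, about 0.2 over the slat, about 0.12 over the stick's tongue. Slat and tongue pushed in lift it easily (1 to 3 N). It falls by its own weight about 3 mm behind the rear end of a slat that is home, once the stick is out from under it, and then a slat moving back cannot open it.
- slat_center (a point): Centre of the slat, a plain loose wooden bar 120 x 32 x 16 mm, about 70 g, lying flat on the table at the left; x along its length, z up; either end may go first. It has 1.5 mm clearance on each side in the channel.
- stick_grip (a point): Middle of the upright handle of the loose wooden push stick (about 130 g), 60 mm above its underside; x towards the nose, z up. It stands on a flat sole 165 x 24 mm, 11 mm thick, from 42 mm behind this point to the nose 123 mm ahead of it. Handle 40 mm long (to 45 mm low down at the front), 18 mm thick along y: pinch it so from above; rounded top at 82 mm.
- stick_nose (a point): Middle of the flat front face of the push stick's tongue, 5.5 mm above the stick's underside and 123 mm ahead of the handle's middle; this face pushes the slat's rear end. Axes as the stick's.
- caliper: Bystander: digital caliper, 198 mm long, lying behind the jig (seen from the robot).
- wax_jar: Bystander: open white jar, 52 mm across, 58 mm high, to the left of the jig, beyond the slat; origin under its centre.
- hinged_box: Bystander: small dark green parts box 104 x 136 x 44 mm, to the right beyond the jig; origin under its centre.
There are look-alikes about, which are no part of the job. There is more than one size of the part that bears stick_grip; the job needs the larger.

How it is judged (in metres and radians):
On the way, in this order (a step that is already met when the one before it is completed fails the run):
1. the slat lies on the jig's bed, let go of, short of home (x of slat_center in the frame of jig between -0.15 and 0.05 m and y of slat_center in the frame of jig between -0.03 and 0.03 m and z of slat_center in the frame of jig between 0.016 and 0.025 m and contact force between the fingers and slat below 0.05 N), for 0.2 s.
2. the slat is home against the stop with the push stick's nose behind it in the channel (x of slat_center in the frame of jig above 0.105 m and y of slat_center in the frame of jig between -0.005 and 0.005 m and z of slat_center in the frame of jig below 0.024 m and angle between the x axis of slat_center and the x axis of jig, either way round below 0.1 rad and x of stick_nose in the frame of jig above 0.035 m and y of stick_nose in the frame of jig between -0.008 and 0.008 m and z of stick_nose in the frame of jig below 0.028 m), for 0.1 s.
At the end, for the whole second after the job is handed in: The slat lies in the channel against the end stop (within 5 mm), the catch is down behind it (under 0.05 rad), and the push stick stands upright on the table itself (within 0.1 rad, not on the jig), released and at rest (x of slat_center in the frame of jig above 0.105 m and y of slat_center in the frame of jig between -0.005 and 0.005 m and z of slat_center in the frame of jig below 0.024 m and angle between the x axis of slat_center and the x axis of jig, either way round below 0.1 rad and value of joint catch below 0.05 rad and height (world z) of stick_grip between 0.055 and 0.065 m and angle between stick_grip's own z axis and vertical below 0.1 rad and linear speed of each of slat, stick below 0.02 m/s); the robot touches nothing.
It fails at once if the caliper is shifted by more than 30 mm (distance of caliper from where it was at the start of the episode above 0.03 m).
It fails at once if the jar is shifted by more than 30 mm (distance of wax_jar from where it was at the start of the episode above 0.03 m).
It fails at once if the parts box is shifted by more than 30 mm (distance of hinged_box from where it was at the start of the episode above 0.03 m).
It also fails if it takes over 72 s, if anything falls off the work surface, if the arm or the gripper's body presses on something with over 40 N, if the wrist force passes 120 N, or if a joint passes its speed limit or range.

### The arm

A 6-joint arm with a two-finger parallel gripper is mounted at the origin on a cart in front of the work surface, level with it; the furniture and walls round the work are solid. World frame = base frame: x ahead of the robot, y to its left, z up, the work surface at z = 0. Lengths are in mm, angles in rad, forces in N, time in s.
With the tool pointing down it reaches from about 300 to 950 mm from the base axis. Payload 3.1 kg.
Tool frame: the origin (TCP) lies midway between the tips of the shut fingers; the grasp point (between the pads) lies 19 mm behind it; z points along the fingers, y is the line along which they close (so a half turn about z gives the same grasp; the last joint's range is limited). The gripper opens to 85 mm and grips with 20 to 120 N. Pads are 22 mm wide; open, the fingers measure 114 mm over their backs; the gripper's body (76 mm by 85 mm) begins 54 mm behind the grasp point. The pads swing forward as they close: fully open they stand 13 mm farther back than shut.
Start: joints at [-0.07, 0.308, 1.634, -0, 1.2, -0.07], TCP at [625.006, -0.028, 231.272] pointing down, gripper open.
Joint ranges: [-3.06, 3.06], [-0.79, 1.96], [0.05, 2.63], [-1.19, 4.34], [0.05, 2.64], [-2.94, 2.94]. Speed limits (rad/s): [2.79, 2.79, 3.14, 3.14, 3.14, 3.14].

### API

Orientations are given as a unit quaternion [x, y, z, w].
In Python, from workcell import manip gives the robot as it stands.
- The arm moves only by the shell command python3 -m pendant 'ROWS'. ROWS is text: rows parted by semicolons, each of 7 numbers parted by spaces: the turn, a rotation vector about the tool's x, y, z in rad, then the shift along the tool's x, y, z in m, then the closure, from 0 (fully open) to 1 (shut). In form: rx ry rz tx ty tz gripper; .... A call has 1 to 20 rows; each row shifts and turns the commanded pose from where the row before left it, along the tool's axes as they then stand; what a row does not reach is not made up. A row lasts 1/12 s, in which the tool goes at most 41.7 mm and 7.16 degrees, less where a joint would pass 70% of its speed; a pose out of reach is approached as far as the arm can. A call with a gripper value outside its range is refused whole. The fingers move at their own pace and stop on an object; the grip force is fixed at half the most. Time passes only in rows, so rows that do not move let the fingers close. It gives the time, the measured TCP pose, the force, the opening and the grip force at its end, in the units of the state.
- manip.read_state(): the state, without advancing time (a new reading comes with each control period).
- manip.read_camera(name): name is "scene" or "side" or "wrist"; returns (picture, depth): 400x640x3 uint8, red, green, blue; 400x640 float32, mm along the optical axis (not along the pixel's ray), 0 where there is no reading.
- manip.camera_params(name): a dict with "intrinsics" (3x3 intrinsics, pixels), "position" and "rotation" of the camera in the world. Camera axes: x right, y up, looking along -z (the intrinsics and any distortion apply to the point x, -y, -z); pixel columns grow to the right and rows downward; lengths in mm; the calibration is good to about 2 mm. A picture is of the moment at which its call begins: read the wrist's pose just before it. camera_params takes no time and is no camera call; for the wrist camera it gives the pose at the moment of the call.
- manip.hand_in(): hands the job in; it is judged then, once.
Trained networks look in the newest picture that a camera, given by its name, has taken for a name from the list of things; names that differ only in an ending like _2 or _b are one class to them, and where a whole thing is asked for, a point or a joint stands for the part that bears it (a point fixed in the world has none). Each returns a list of dicts, best first, with "score" (0 to 1); they miss things now and then, are a little off and sometimes report something else, mostly with a low value. They report only what shows in the picture. A call takes as long as a camera call. They do not tell look-alikes from the thing itself.
- manip.outline_of(label, camera): "mask" (400x640 bool, what is visible of it) and "uv" ([column, row] in pixels, amid what is visible of it).
The state is a dict: "t": time; "q": joint angles; "joint_velocities": joint speeds; "effort": joint torques, N m; "position": TCP position; "ee_rot": TCP orientation; "ft_force": force on the tool from outside, world axes, zero at the start; "torque": the same for the moment, N m; "width": finger opening in mm; "finger_force": force on a finger pad.
Only numpy, scipy, OpenCV 4.12 (cv2) and the standard library are available. Lean on these libraries where they do the work, as an engineer would, in place of code of your own. Each camera call takes 0.05 s, during which the arm holds its last target. There are 200 camera calls.

## Working session

There is one attempt and no reset: what is moved stays moved. The work goes in short steps, Python scripts to look and compute and a shell command to move; the robot and the scene stay as the last step left them, time stands still between calls to the robot, and variables do not carry over. Pictures are saved under pics/ and viewed, at most 12 in all, crops included, and the job is handed in when it is done.

```bash
mkdir -p pics; cat > h.py <<'E'
import numpy as np, cv2
from workcell import manip
def cloud(cam):
    P=manip.camera_params(cam); img,d=manip.read_camera(cam)
    K=np.array(P["intrinsics"]); R=np.array(P["rotation"]); t=np.array(P["position"])
    v,u=np.mgrid[0:400,0:640]
    X=np.stack([(u-K[0,2])/K[0,0]*d,-(v-K[1,2])/K[1,1]*d,-d],-1)@R.T+t
    X[d==0]=np.nan
    return img,X,P
def save(n,img): cv2.imwrite(f"pics/{n}.png",cv2.cvtColor(img,cv2.COLOR_RGB2BGR))
def rect(X,m,lo,hi):
    p=X[m]; p=p[(p[:,2]>lo)&(p[:,2]<hi)]
    if len(p)<10: return None
    (c,s,a)=cv2.minAreaRect(p[:,:2].astype(np.float32)); return np.round(c,1),np.round(s,1),round(a,1),len(p)
E
python3 - <<'E'
from h import *
for c in ("scene","side"):
    img,X,P=cloud(c); save(c,img); print(c,P["position"],P.get("distortion"),list(P))
    for l in ("slat_center","stick_grip","jig","catch","caliper","wax_jar","hinged_box"):
        for r in manip.outline_of(l,c)[:4]:
            m=r["mask"]; p=X[m]; p=p[np.isfinite(p[:,0])]
            if r["score"]>.2: print(l,round(r["score"],2),np.round(r["uv"]),np.round(np.median(p,0)),np.round(np.percentile(p,98,axis=0)[2]),rect(X,m,2,200))
E
```

```text
Traceback (most recent call last):
  File "h.py", line 7, in cloud
    X=np.stack([(u-K[0,2])/K[0,0]*d,-(v-K[1,2])/K[1,1]*d,-d],-1)@R.T+t
      ~~~~~~~~~~~~~~~~~~~~~~~~~~~~~~~~~~~~~~~~~~~~~~~~~~~~~~~~~~^~~~
ValueError: matmul: Input operand 1 has a mismatch in its core dimension 0, with gufunc signature (n?,k),(k,m?)->(n?,m?) (size 4 is different from 3)
```

Rotation is a quaternion; fixing.

```bash
sed -i 's/R=np.array(P\["rotation"\])/R=Rotation.from_quat(P["rotation"]).as_matrix()/; s/^import numpy.*/&\nfrom scipy.spatial.transform import Rotation/' h.py
python3 - <<'E'
from h import *
for c in ("scene","side"):
    img,X,P=cloud(c); save(c,img); print(c,P)
    for l in ("slat_center","stick_grip","jig","catch","caliper","wax_jar","hinged_box"):
        for r in manip.outline_of(l,c)[:4]:
            m=r["mask"]; p=X[m]; p=p[np.isfinite(p[:,0])]
            if r["score"]>.2: print(l,round(r["score"],2),np.round(r["uv"]),np.round(np.median(p,0)),np.round(np.percentile(p,98,axis=0)[2]),rect(X,m,2,200))
E
```

```text
scene {'intrinsics': array([[383.51669625,   0.        , 319.39763832],
       [  0.        , 383.51669625, 199.4920571 ],
       [  0.        ,   0.        ,   1.        ]]), 'position': array([  39.25440974, -806.67298639,  544.76883107]), 'rotation': array([ 0.50870214, -0.15364325, -0.23598316,  0.81358947])}
slat_center 0.56 [240. 191.] [455. 311.  12.] 16.0 (array([452.2, 319.4]), array([119.5,  36. ]), 7.8, 239)
stick_grip 0.84 [287. 237.] [431. -43.  17.] 79.0 (array([ 427.7, -101.7]), array([239.5,  47.8]), 80.8, 565)
stick_grip 0.59 [264. 214.] [438.  91.   8.] 56.0 (array([432.7, 119. ]), array([ 19.9, 120. ]), 21.3, 278)
jig 0.9 [321. 216.] [571.   1.  19.] 48.0 (array([587.3,  59.7]), array([ 93.1, 335.7]), 1.3, 1928)
jig 0.37 [264. 165.] [599. 436.  37.] 56.0 (array([633., 481.]), array([136.4,  49.2]), 46.2, 204)
caliper 0.8 [381. 206.] [776. -12.   5.] 15.0 (array([763.8, -31.8]), array([199.4,  60.9]), 82.9, 267)
wax_jar 0.64 [264. 167.] [598. 437.  32.] 56.0 (array([602.4, 496.2]), array([ 49.9, 142.4]), 0.8, 224)
hinged_box 0.78 [453. 266.] [ 676. -370.   41.] 43.0
[... 840 characters left out ...]
.] 47.0 (array([590.8,  66.4]), array([ 91.8, 336.7]), 1.5, 2049)
caliper 0.49 [265. 219.] [781.  35.   7.] 16.0 (array([787.4, -22.4]), array([ 46.7, 182. ]), 8.4, 197)
wax_jar 0.66 [318. 312.] [606. 473.  40.] 58.0 (array([608.2, 459.2]), array([52.7, 55.8]), 89.5, 849)
wax_jar 0.45 [377. 202.] [444.  -9.  32.] 81.0 (array([443.7, -67.2]), array([ 21.6, 145.9]), 4.3, 255)
wax_jar 0.42 [330. 231.] [590. 107.  12.] 47.0 (array([590.9,  66.4]), array([ 91.9, 336.6]), 1.6, 2056)
hinged_box 0.65 [299. 166.] [ 701. -308.   41.] 45.0 (array([ 702.9, -353.2]), array([ 99.4, 147.6]), 2.4, 544)
hinged_box 0.27 [378. 204.] [444.  -9.  32.] 81.0 (array([434.8, -24.8]), array([ 41.6, 230.9]), 0.8, 257)
```

View pics/scene.png

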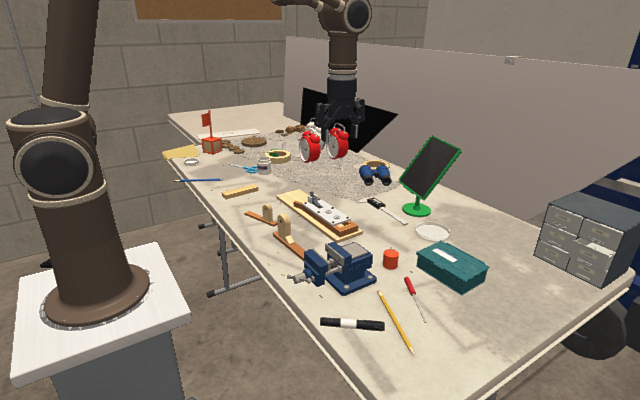

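View pics/side.png

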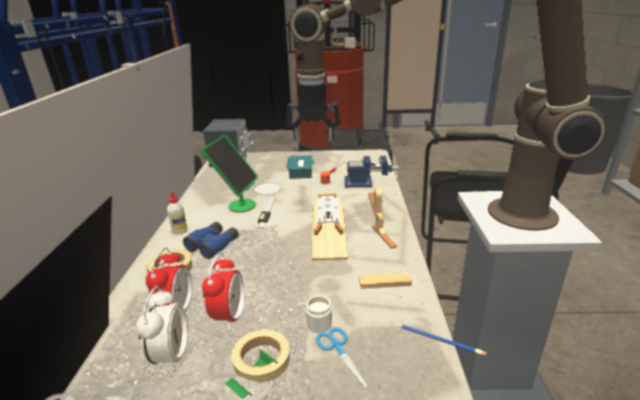

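The scene view shows the jig at px (320,215), its open bed pointing to +y, so it feeds along -y. The slat is at (240,191). The large stick is at (287,237) with its nose towards -y, and the small look-alike is at (264,214). The vise is beside the large stick's nose.

```bash
python3 - <<'E'
from h import *
s=manip.read_state(); R=Rotation.from_quat(s["ee_rot"]).as_matrix(); print(np.round(R,3),s["position"])
img,X,P=cloud("wrist"); save("w0",img); print(P["position"],np.round(Rotation.from_quat(P["rotation"]).as_matrix(),2))
for l in ("slat_center","stick_grip","jig","catch"):
    for r in manip.outline_of(l,"wrist")[:4]:
        m=r["mask"]
        if r["score"]>.2: print(l,round(r["score"],2),np.round(r["uv"]),rect(X,m,2,200))
# refine stick handle from both cams
for c in ("scene","side"):
    img,X,P=cloud(c)
    q=X.reshape(-1,3)
    for n,(x0,x1,y0,y1,z0,z1) in dict(handle=(400,490,-80,40,40,90),sole=(400,500,-180,60,6,15),slat=(380,530,270,380,12,20),bed=(530,650,110,245,9,15),top=(540,640,-110,90,30,40)).items():
        p=q[(q[:,0]>x0)&(q[:,0]<x1)&(q[:,1]>y0)&(q[:,1]<y1)&(q[:,2]>z0)&(q[:,2]<z1)]
        if len(p)>5: print(c,n,cv2.minAreaRect(p[:,:2].astype(np.float32)),p.min(0).round(),p.max(0).round())
E
```

```text
[[ 0.  1.  0.]
 [ 1. -0.  0.]
 [ 0.  0. -1.]] [ 6.25032742e+02 -3.33455801e-02  2.31324549e+02]
[624.84916361  81.2376488  373.93433293] [[ 1.    0.    0.  ]
 [-0.    0.95  0.32]
 [-0.   -0.32  0.95]]
stick_grip 0.93 [168. 208.] (array([440.3, -63.8]), array([ 25.6, 165. ]), 4.0, 4234)
stick_grip 0.63 [144.  70.] (array([435.3, 119.2]), array([ 18.8, 117.7]), 20.2, 2969)
jig 0.66 [298. 124.] (array([589.3,  30.5]), array([ 93.8, 283.9]), 1.7, 21145)
jig 0.31 [292. 110.] (array([587.,  66.]), array([17.3, 48.3]), 3.5, 646)
catch 0.81 [293. 111.] (array([586.8,  66.1]), array([17.3, 48. ]), 3.1, 654)
scene handle ((434.69158935546875, -27.652481079101562), (19.026342391967773, 37.831703186035156), 10.653002738952637) [426. -48.  41.] [447. -10.  81.]
scene sole ((439.27703857421875, -56.88885498046875), (26.427736282348633, 147.64535522460938), 3.85677170753479) [ 422. -131.    6.] [455.  16.  15.]
scene slat ((451.8151550292969, 322.4455261230469), (117.47225952148438, 36.56373977661133), 4.0934600830078125) [393. 302.  12.] [511. 340.  17.]
scene bed ((584.71533203125, 169.4776000976
[... 271 characters left out ...]
066406, -14.445623397827148), (18.384794235229492, 35.0352668762207), 4.097484588623047) [429. -31.  40.] [449.   3.  82.]
side sole ((444.49261474609375, -61.11669921875), (23.321908950805664, 163.55902099609375), 5.906274795532227) [ 424. -142.    7.] [459.  19.  15.]
side slat ((455.0359802246094, 326.0126953125), (120.23391723632812, 35.57718276977539), 3.413628339767456) [394. 305.  12.] [515. 347.  19.]
side bed ((587.760009765625, 171.86062622070312), (91.48259735107422, 123.7406234741211), 0.9346951246261597) [542. 110.   9.] [634. 234.  15.]
side top ((592.4500732421875, -2.9271926879882812), (61.7326774597168, 186.153564453125), 1.8771551847457886) [560. -95.  30.] [626.  89.  40.]
```

View pics/w0.png

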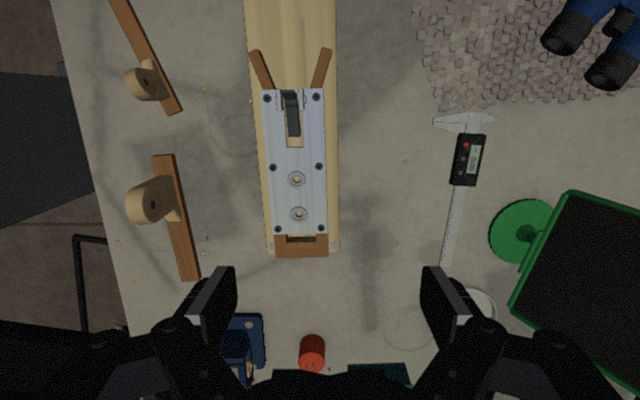

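The wrist view is clear: jig running along y with the catch at px (293,111), large stick's handle at (150,205), nose at (188,278), small stick at (145,85). Next I move above the slat.

```bash
python3 -m pendant '0 0 0 .015 -.010 0 0;0 0 0 .022 -.014 0 0;0 0 0 .022 -.014 0 0;0 0 0 .022 -.014 0 0;0 0 0 .022 -.014 0 0;0 0 0 .022 -.014 0 0;0 0 0 .022 -.014 0 0;0 0 0 .022 -.014 0 0;0 0 0 .022 -.014 0 0;0 0 0 .022 -.014 0 0;0 0 0 .022 -.014 0 0;0 0 0 .022 -.014 0 0;0 0 0 0 0 0 0;0 0 0 0 0 0 0'
python3 - <<'E'
from h import *
s=manip.read_state(); print(s["position"],s["t"],s["q"])
img,X,P=cloud("wrist"); save("w1",img)
q=X.reshape(-1,3)
for l in ("slat_center","stick_grip","jig"):
    for r in manip.outline_of(l,"wrist")[:3]:
        if r["score"]>.2: print(l,round(r["score"],2),np.round(r["uv"]),rect(X,r["mask"],2,200))
for n,(x0,x1,y0,y1,z0,z1) in dict(slat=(380,530,270,380,12,20),bed=(530,650,110,245,9,15)).items():
    p=q[(q[:,0]>x0)&(q[:,0]<x1)&(q[:,1]>y0)&(q[:,1]<y1)&(q[:,2]>z0)&(q[:,2]<z1)]
    if len(p)>5: print(n,cv2.minAreaRect(p[:,:2].astype(np.float32)),np.median(p,0).round(1))
E
```

```text
t: 2.37
position: [459.7, 258.2, 231.3]
ee_rot: [0.706, 0.708, -0.0, -0.0]
ft_force: [0.3, 0.4, -0.1]
width: 85.2
finger_force: 0.0
[459.72241554 258.16686145 231.34031798] 2.3667 [ 4.29099457e-01  1.19845482e-01  1.86259451e+00 -2.34012117e-05
  1.15922352e+00  4.25975115e-01]
slat_center 0.71 [326. 113.] (array([453.5, 323.4]), array([119.2,  31.9]), 3.8, 3365)
stick_grip 0.95 [310. 280.] (array([434.7, 120.7]), array([ 17.9, 121.4]), 20.6, 1447)
stick_grip 0.88 [310. 351.] (array([436.7, -10. ]), array([22.8, 59.5]), 4.1, 591)
jig 0.77 [418. 264.] (array([588.1,  88.2]), array([ 92.4, 282.6]), 1.5, 10055)
slat ((453.5908203125, 323.39227294921875), (119.86436462402344, 32.01199722290039), 3.6742048263549805) [453.8 323.5  15.8]
bed ((586.2026977539062, 169.93629455566406), (92.4264907836914, 118.9870834350586), 1.619852066040039) [583.  179.9  11.9]
```

```bash
python3 -m pendant '0 0 .1158 0 0 0 0;0 0 .1158 0 0 0 0;0 0 .1158 0 0 0 0;0 0 .1158 0 0 0 0;0 0 .1158 0 0 0 0;0 0 .1158 0 0 0 0;0 0 .1158 0 0 0 0;0 0 .1158 0 0 0 0;0 0 .1158 0 0 0 0;0 0 .1158 0 0 0 0;0 0 .1158 0 0 0 0;0 0 .1158 0 0 0 0;0 0 .1164 0 0 0 0;0 0 0 -.001 -.0165 .03 0;0 0 0 -.0009 -.0165 .03 0;0 0 0 0 -.0165 .03 0;0 0 0 0 -.016 .03 0;0 0 0 0 0 .03 0;0 0 0 0 0 0 0;0 0 0 0 0 0 0'
python3 - <<'E'
from h import *
s=manip.read_state(); R=Rotation.from_quat(s["ee_rot"]).as_matrix(); print(s["position"],np.degrees(np.arctan2(R[1,0],R[0,0])),R[:,2])
print(R.T@(np.array([453.6,323.4,3])-s["position"]))
E
```

```text
t: 4.23
position: [453.6, 320.5, 79.4]
ee_rot: [0.999, 0.032, -0.002, 0.001]
ft_force: [0.2, -0.7, 0.3]
width: 85.2
finger_force: 0.0
[453.61619548 320.4992571   79.42975219] 3.650825814807459 [-0.00461814 -0.00300348 -0.99998483]
[ 0.5354084 -3.1024865 76.4199549]
```

```bash
python3 -m pendant '0 0 0 0 -.002 .018 0;0 0 0 0 0 .018 0;0 0 0 0 0 .018 0;0 0 0 0 0 .014 0;0 0 0 0 0 .008 0;0 0 0 0 0 0 0;0 0 0 0 0 0 0;0 0 0 0 0 0 .4;0 0 0 0 0 0 1;0 0 0 0 0 0 1;0 0 0 0 0 0 1;0 0 0 0 0 0 1;0 0 0 0 0 0 1;0 0 0 0 0 0 1;0 0 0 0 0 0 1'
```

```text
t: 5.48
position: [455.6, 324.8, 6.2]
ee_rot: [0.999, 0.032, 0.001, -0.0]
ft_force: [0.4, -0.3, 5.6]
width: 29.8
finger_force: 60.2
```

```bash
python3 -m pendant '0 0 0 0 0 -.015 1;0 0 0 0 0 -.03 1;0 0 0 0 0 -.03 1;0 0 -.118 0 0 -.03 1;0 0 -.118 0 0 0 1;0 0 -.118 0 0 0 1;0 0 -.118 0 0 0 1;0 0 -.118 0 0 0 1;0 0 -.118 0 0 0 1;0 0 -.118 0 0 0 1;0 0 -.118 0 0 0 1;0 0 -.118 0 0 0 1;0 0 -.118 0 0 0 1;0 0 -.118 0 0 0 1;0 0 -.118 0 0 0 1;0 0 -.118 0 0 0 1;0 0 0 0 0 0 1;0 0 0 0 0 0 1'
python3 - <<'E'
from h import *
s=manip.read_state(); R=Rotation.from_quat(s["ee_rot"]).as_matrix(); print(s["position"],np.degrees(np.arctan2(R[1,1],R[0,1])),R[:,2])
img,X,P=cloud("wrist"); save("w2",img)
q=X.reshape(-1,3)
for l in ("slat_center","jig"):
    for r in manip.outline_of(l,"wrist")[:3]:
        if r["score"]>.2: print(l,round(r["score"],2),np.round(r["uv"]),rect(X,r["mask"],2,200))
p=q[(q[:,2]>9)&(q[:,2]<15)&(q[:,0]>530)&(q[:,0]<650)&(q[:,1]>120)&(q[:,1]<245)]
print(cv2.minAreaRect(p[:,:2].astype(np.float32)),p[:,:2].max(0))
for y in range(130,235,20):
    b=p[abs(p[:,1]-y)<5]; print(y,np.percentile(b[:,0],[.5,99.5]) if len(b)>5 else 0)
print(R.T@(np.array([586,185,100])-s["position"]))
E
```

```text
t: 6.98
position: [454.2, 323.9, 109.7]
ee_rot: [0.698, 0.716, -0.001, -0.0]
ft_force: [0.5, -0.4, -0.2]
width: 30.1
finger_force: 59.5
[454.232525   323.92473689 109.70348511] 1.4347062720415922 [-1.03274811e-03 -6.05903833e-04 -9.99999283e-01]
slat_center 0.83 [328. 252.] (array([454.2, 323.7]), array([ 32.2, 116.5]), 1.6, 14701)
jig 0.61 [493. 325.] (array([566.7, 246.6]), array([106.5, 240.2]), 20.0, 2122)
((586.8252563476562, 176.35791015625), (92.0618667602539, 107.94989013671875), 2.376634359359741) [631.26857258 230.804404  ]
130 [553.0738458  577.03378252]
150 [549.01594111 560.773093  ]
170 [583.39870008 594.89471812]
190 [621.99300718 630.83911431]
210 [596.678423   630.18817329]
230 [539.66099063 629.32054663]
[-142.17477098  128.25790148    9.65157058]
```

View pics/w2.png

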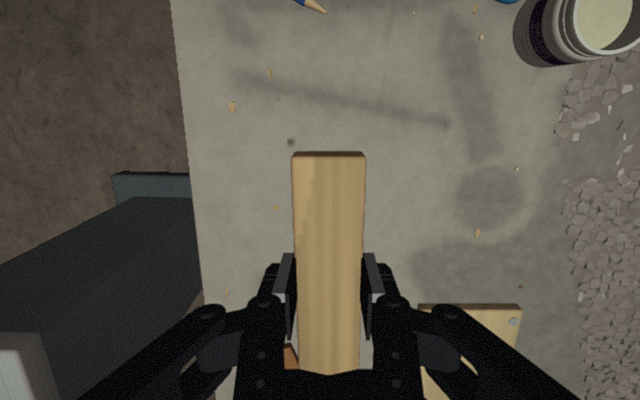

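Slat sits centred in the fingers at px (328,252), aligned with the tool. I now carry it over the bed.

```bash
python3 -m pendant '0 0 0 -.010 .008 0 1;0 0 0 -.016 .012 0 1;0 0 0 -.016 .012 0 1;0 0 0 -.016 .012 0 1;0 0 0 -.016 .012 0 1;0 0 0 -.016 .012 0 1;0 0 0 -.016 .012 0 1;0 0 0 -.016 .012 0 1;0 0 0 -.016 .012 0 1;0 0 0 -.016 .012 0 1;0 0 0 -.0143 .0121 0 1;0 0 0 0 0 0 1;0 0 0 0 0 0 1'
python3 - <<'E'
from h import *
s=manip.read_state(); R=Rotation.from_quat(s["ee_rot"]).as_matrix(); print(s["position"],np.degrees(np.arctan2(R[1,1],R[0,1])),R[:,2])
img,X,P=cloud("wrist"); save("w3",img)
q=X.reshape(-1,3)
p=q[(q[:,2]>9)&(q[:,2]<15)&(q[:,0]>530)&(q[:,0]<650)&(q[:,1]>60)&(q[:,1]<245)]
print(p.max(0))
for y in range(170,232,10):
    b=p[abs(p[:,1]-y)<5]; print(y,np.percentile(b[:,0],[.5,99.5]) if len(b)>5 else 0)
a=q[(q[:,2]>95)&(q[:,2]<125)&(abs(q[:,0]-586)<18)&(q[:,1]>170)]; print(cv2.minAreaRect(a[:,:2].astype(np.float32)))
print(R.T@(np.array([586.45,159,18.5])-s["position"]))
E
```

```text
t: 8.22
position: [588.2, 158.1, 110.3]
ee_rot: [0.698, 0.716, 0.0, -0.0]
ft_force: [-0.1, 0.1, -0.7]
width: 30.1
finger_force: 59.5
[588.22850848 158.14365599 110.25427647] 1.4352331104243417 [ 4.31041309e-05  5.11955682e-05 -9.99999998e-01]
[633.36940677 229.59052052  14.99638343]
170 [540.66817636 631.91574095]
180 [540.21924883 631.41193491]
190 [539.83568917 631.13066778]
200 [539.86443936 630.72862619]
210 [539.81260413 630.2736414 ]
220 [539.58997473 630.02988274]
230 [539.94757607 629.88288766]
((587.2536010742188, 193.00393676757812), (32.240455627441406, 46.569007873535156), 1.3920044898986816)
[ 0.89602465 -1.76057313 91.75424345]
```

View pics/w3.png

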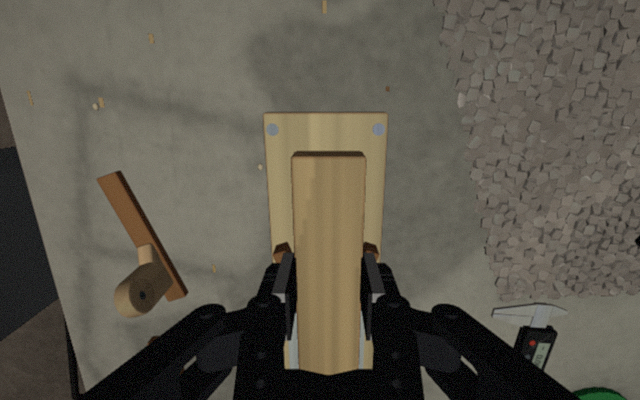

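```bash
python3 -m pendant '0 0 0 .001 -.0017 .015 1;0 0 0 0 0 .02 1;0 0 0 0 0 .02 1;0 0 0 0 0 .018 1;0 0 0 0 0 .010 1;0 0 0 0 0 .004 1;0 0 0 0 0 .002 1;0 0 0 0 0 0 1;0 0 0 0 0 0 1;0 0 0 0 0 .001 1;0 0 0 0 0 0 1'
```

```text
t: 9.18
position: [586.6, 160.7, 21.3]
ee_rot: [0.697, 0.717, 0.001, 0.001]
ft_force: [-0.0, -0.7, 0.5]
width: 30.0
finger_force: 59.5
```

```bash
python3 -m pendant '0 0 0 0 0 .002 1;0 0 0 0 0 0 1;0 0 0 -.004 0 0 1;0 0 0 -.004 0 0 1;0 0 0 -.004 0 0 1;0 0 0 -.002 0 0 1;0 0 0 0 0 0 1;0 0 0 0 0 0 1'
```

```text
t: 9.85
position: [586.2, 146.2, 18.3]
ee_rot: [0.697, 0.717, 0.0, 0.0]
ft_force: [0.4, -0.5, -0.5]
width: 30.0
finger_force: 59.5
```

```bash
python3 -m pendant '0 0 0 0 0 0 0;0 0 0 0 0 0 0;0 0 0 0 0 0 0;0 0 0 0 0 0 0;0 0 0 0 0 -.01 0;0 0 0 0 0 -.03 0;0 0 0 0 0 -.035 0;0 0 0 0 0 -.035 0;0 0 0 0 0 -.035 0;0 0 0 0 0 -.025 0;0 0 0 0 0 0 0;0 0 0 0 0 0 0'
python3 - <<'E'
from h import *
s=manip.read_state(); print(s["position"])
img,X,P=cloud("wrist")
q=X.reshape(-1,3)
p=q[(q[:,2]>24)&(q[:,2]<31)&(abs(q[:,0]-586)<25)&(q[:,1]>125)&(q[:,1]<225)]; print(cv2.minAreaRect(p[:,:2].astype(np.float32)),p.max(0))
p=q[(q[:,2]>9)&(q[:,2]<15)&(q[:,0]>530)&(q[:,0]<650)&(q[:,1]>60)&(q[:,1]<245)];print(p.max(0))
E
python3 -m pendant '0 0 0 -.010 -.010 0 0;0 0 0 -.015 -.015 0 0;0 0 0 -.015 -.015 0 0;0 0 0 -.015 -.015 0 0;0 0 0 -.015 -.015 0 0;0 0 0 -.015 -.015 0 0;0 0 0 -.015 -.015 0 0;0 0 0 -.015 -.015 0 0;0 0 0 -.015 -.015 0 0;0 0 0 -.015 -.012 0 0;0 0 0 -.012 -.010 0 0;0 0 0 0 0 0 0;0 0 0 0 0 0 0'
python3 - <<'E'
from h import *
s=manip.read_state(); R=Rotation.from_quat(s["ee_rot"]).as_matrix(); print(s["position"],s["t"],np.degrees(np.arctan2(R[1,1],R[0,1])))
img,X,P=cloud("wrist"); save("w4",img); q=X.reshape(-1,3)
for n,(z0,z1) in dict(sole=(7,14),handle=(30,78),top=(76,90)).items():
    p=q[(q[:,0]>410)&(q[:,0]<470)&(q[:,1]>-160)&(q[:,1]<50)&(q[:,2]>z0)&(q[:,2]<z1)]
    if len(p)>5: print(n,cv2.minAreaRect(p[:,:2].astype(np.float32)),p.min(0).round(),p.max(0).round())
E
```

```text
t: 10.85
position: [588.0, 147.0, 191.7]
ee_rot: [0.697, 0.717, 0.003, 0.002]
ft_force: [-0.2, -0.2, -0.3]
width: 85.5
finger_force: 0.0
[587.97705745 146.95191474 191.74612575]
((585.8538818359375, 164.40557861328125), (32.04416275024414, 79.06837463378906), 1.6896876096725464) [602.35818136 204.23117257  30.40686256]
[635.18638949 229.78503255  14.99934501]
t: 11.98
position: [437.1, -14.8, 186.8]
ee_rot: [0.698, 0.716, -0.001, -0.001]
ft_force: [0.2, -0.0, 0.4]
width: 85.6
finger_force: 0.0
[437.09600334 -14.77206892 186.76160369] 11.9833 1.507803667231868
sole ((439.6626281738281, -63.898765563964844), (24.01910400390625, 164.97415161132812), 3.9408416748046875) [ 422. -147.    7.] [457.  19.  14.]
handle ((436.92230224609375, -22.771961212158203), (18.280637741088867, 39.21214294433594), 4.120487213134766) [427. -42.  30.] [447.  -3.  78.]
top ((436.7702331542969, -23.12552833557129), (17.92644691467285, 28.35109519958496), 4.120486736297607) [427. -37.  76.] [446.  -9.  83.]
```

View pics/w4.png

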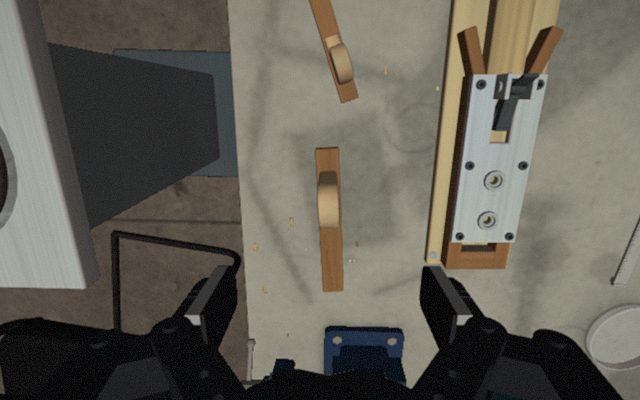

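The picture shows the large stick's handle at px (328,203) and its nose at (333,290), with room for the fingers on both sides. The slat is on the bed.

```bash
python3 -m pendant '0 0 -.044 -.0087 -.0003 .02 0;0 0 0 0 0 .025 0;0 0 0 0 0 .025 0;0 0 0 0 0 .025 0;0 0 0 0 0 .025 0;0 0 0 0 0 .018 0;0 0 0 0 0 .008 0;0 0 0 0 0 0 0;0 0 0 0 0 0 0;0 0 0 0 0 0 1;0 0 0 0 0 0 1;0 0 0 0 0 0 1;0 0 0 0 0 0 1;0 0 0 0 0 0 1;0 0 0 0 0 0 1;0 0 0 0 0 0 1;0 0 0 0 0 0 1'
python3 - <<'E'
from h import *
s=manip.read_state(); R=Rotation.from_quat(s["ee_rot"]).as_matrix(); print(s["position"],s["t"],np.degrees(np.arctan2(R[1,1],R[0,1])),R[:,2])
E
```

```text
t: 13.45
position: [438.7, -23.4, 42.6]
ee_rot: [0.681, 0.732, 0.0, 0.0]
ft_force: [-1.1, 0.4, 3.6]
width: 17.3
finger_force: 62.8
[438.69934773 -23.42133379  42.58804778] 13.45 4.122920826701208 [ 2.58488623e-04 -3.01006428e-05 -9.99999966e-01]
```

```bash
python3 -m pendant '0 0 0 0 0 -.015 1;0 0 0 0 0 -.03 1;0 0 .047 0 0 -.03 1;0 0 0 .012 .005 -.025 1;0 0 0 .024 .010 0 1;0 0 0 .024 .010 0 1;0 0 0 .024 .010 0 1;0 0 0 .024 .010 0 1;0 0 0 .024 .010 0 1;0 0 0 .024 .010 0 1;0 0 0 .024 .010 0 1;0 0 0 .024 .010 0 1;0 0 0 .024 .010 0 1;0 0 0 .024 .010 0 1;0 0 0 .024 .010 0 1;0 0 0 .024 .010 0 1;0 0 0 .024 .0105 0 1;0 0 0 .024 .0105 0 1;0 0 0 .014 .0065 0 1;0 0 0 0 0 0 1'
python3 -m pendant '0 0 0 0 0 0 1;0 0 0 0 0 0 1'
python3 - <<'E'
from h import *
s=manip.read_state(); R=Rotation.from_quat(s["ee_rot"]).as_matrix(); print(s["position"],s["t"],np.degrees(np.arctan2(R[1,1],R[0,1])),R[:,2])
print(R.T@(np.array([582.3,342,56])-s["position"]))
E
```

```text
t: 15.12
position: [582.6, 345.4, 141.5]
ee_rot: [0.697, 0.717, 0.001, -0.0]
ft_force: [0.5, -0.7, -1.3]
width: 17.4
finger_force: 62.3
t: 15.28
position: [580.9, 341.2, 141.1]
ee_rot: [0.698, 0.716, -0.001, -0.0]
ft_force: [0.3, 0.4, -1.1]
width: 17.4
finger_force: 62.3
[580.9085284  341.21313268 141.12507386] 15.2833 1.4324000330429592 [-0.00238661 -0.00175369 -0.99999561]
[ 0.89598887  1.61753158 85.11999969]
```

```bash
python3 -m pendant '0 0 0 .003 .0016 .015 1;0 0 0 0 0 .02 1;0 0 0 0 0 .02 1;0 0 0 0 0 .016 1;0 0 0 0 0 .009 1;0 0 0 0 0 .002 1;0 0 0 0 0 0 1;0 0 0 0 0 0 1'
python3 - <<'E'
from h import *
s=manip.read_state(); R=Rotation.from_quat(s["ee_rot"]).as_matrix(); print(s["position"],s["t"],np.degrees(np.arctan2(R[1,1],R[0,1])))
for c in ("wrist","side"):
    img,X,P=cloud(c); save("a"+c,img); q=X.reshape(-1,3)
    for n,b in dict(sole=(560,610,205,405,18,29),slat=(560,610,125,208,24,32)).items():
        p=q[(q[:,0]>b[0])&(q[:,0]<b[1])&(q[:,1]>b[2])&(q[:,1]<b[3])&(q[:,2]>b[4])&(q[:,2]<b[5])]
        if len(p)>5: print(c,n,cv2.minAreaRect(p[:,:2].astype(np.float32)),p.min(0).round(1),p.max(0).round(1),np.median(p[:,2]))
img,X,P=cloud("side"); cv2.imwrite("pics/crop.png",cv2.resize(cv2.cvtColor(img[180:330,270:420],cv2.COLOR_RGB2BGR),(600,600),interpolation=cv2.INTER_CUBIC))
E
```

```text
t: 15.95
position: [584.2, 345.4, 60.9]
ee_rot: [0.698, 0.716, 0.001, 0.0]
ft_force: [-0.6, 0.1, -2.2]
width: 16.8
finger_force: 62.3
[584.15400697 345.37080393  60.94217019] 15.95 1.4076101555115
wrist sole ((584.6224365234375, 314.99285888671875), (24.047691345214844, 145.17083740234375), 1.2647886276245117) [571.1 242.4  18.9] [598.  387.6  29. ] 28.574845095048005
side sole ((586.09521484375, 298.5166015625), (22.425310134887695, 185.93101501464844), 0.9693694114685059) [573.6 205.6  18.1] [598.9 391.7  29. ] 26.96012390192385
side slat ((589.67822265625, 198.5646209716797), (18.306514739990234, 15.849218368530273), 0.37029677629470825) [580.5 190.6  24. ] [598.9 206.5  28.7] 27.17682547165066
```

View pics/crop.png

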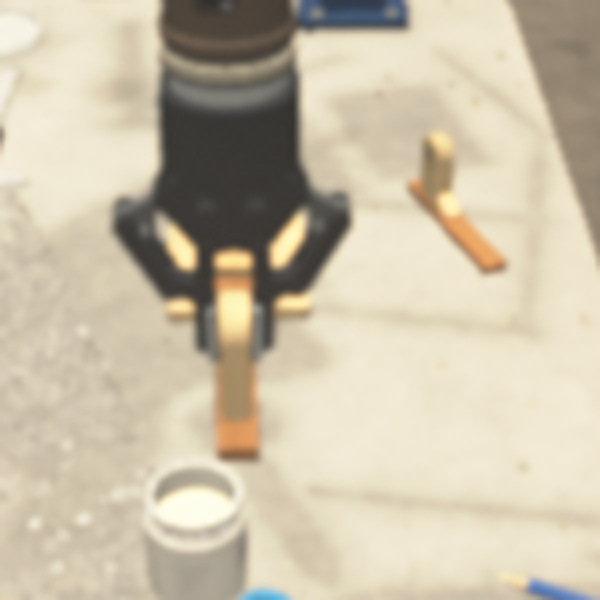

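View pics/awrist.png

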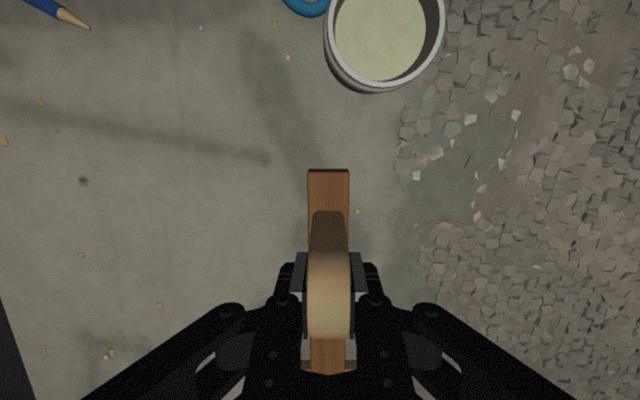

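```bash
python3 -m pendant '0 0 0 0 -.002 .003 1;0 0 0 0 0 .0015 1;0 0 0 0 0 0 1;0 0 0 0 0 0 1;0 0 0 0 0 0 1'
python3 - <<'E'
from h import *
s=manip.read_state(); R=Rotation.from_quat(s["ee_rot"]).as_matrix(); print(s["position"],R[:,2])
img,X,P=cloud("wrist"); q=X.reshape(-1,3)
p=q[(abs(q[:,0]-584)<25)&(q[:,1]>205)&(q[:,1]<405)&(q[:,2]>14)&(q[:,2]<29)]
for y in range(365,390,5):
    b=p[abs(p[:,1]-y)<3]; print(y,np.median(b,0), np.percentile(b[:,0],[1,99]))
b=p[(p[:,1]>360)]; print(np.polyfit(b[:,1],b[:,2],1))
E
```

```text
t: 16.52
position: [581.5, 345.4, 55.8]
ee_rot: [0.698, 0.716, 0.0, 0.0]
ft_force: [0.4, -0.3, -1.7]
width: 17.3
finger_force: 62.3
[581.45209513 345.35666914  55.77035335] [ 1.09271947e-05 -1.03625374e-05 -1.00000000e+00]
365 [580.12099865 365.51182671  24.14163199] [569.1234821  592.27533269]
370 [580.62256519 370.00034445  24.04424915] [569.11231485 592.47114957]
375 [581.01091086 375.01692932  24.03850697] [569.08881085 592.45084766]
380 [580.80512562 380.02551669  24.0659125 ] [568.98942507 592.19257625]
385 [580.47643029 385.53305777  23.69212184] [568.46452335 591.89726362]
[-0.09344941 58.89255971]
```

```bash
python3 -m pendant '0 0 0 -.005 .0005 0 1;0 0 0 -.007 0 0 1;0 0 0 -.007 0 0 1;0 0 0 -.007 0 0 1;0 0 0 -.007 0 0 1;0 0 0 -.007 0 0 1;0 0 0 -.007 0 0 1;0 0 0 -.007 0 0 1;0 0 0 -.007 0 0 1;0 0 0 -.007 0 0 1;0 0 0 0 0 0 1'
```

```text
t: 17.48
position: [583.6, 275.6, 55.6]
ee_rot: [0.699, 0.716, -0.001, 0.0]
ft_force: [-0.7, -0.1, -1.6]
width: 17.5
finger_force: 62.3
```

```bash
python3 -m pendant '0 0 0 -.007 0 0 1;0 0 0 -.008 0 0 1;0 0 0 -.008 0 0 1;0 0 0 -.008 0 0 1;0 0 0 -.008 0 0 1;0 0 0 -.008 0 0 1;0 0 0 -.008 0 0 1;0 0 0 -.008 0 0 1;0 0 0 -.008 0 0 1;0 0 0 -.008 0 0 1;0 0 0 -.008 0 0 1;0 0 0 -.008 0 0 1;0 0 0 0 0 0 1'
```

```text
t: 18.57
position: [586.0, 180.6, 55.7]
ee_rot: [0.699, 0.716, -0.001, 0.0]
ft_force: [-0.2, -1.2, -1.0]
width: 17.0
finger_force: 62.3
```

Now the last ~17 mm, slowly, watching the force.

```bash
python3 -m pendant '0 0 0 -.005 0 0 1;0 0 0 -.005 0 0 1;0 0 0 -.004 0 0 1;0 0 0 -.002 0 0 1;0 0 0 -.001 0 0 1;0 0 0 0 0 0 1;0 0 0 0 0 0 1'
```

```text
t: 19.15
position: [586.4, 165.3, 55.7]
ee_rot: [0.698, 0.716, -0.0, 0.0]
ft_force: [0.1, -0.4, -1.0]
width: 17.1
finger_force: 62.3
```

```bash
python3 -m pendant '0 0 0 -.001 0 0 1;0 0 0 -.001 0 0 1;0 0 0 0 0 0 1'
```

```text
t: 19.4
position: [586.6, 163.4, 55.8]
ee_rot: [0.698, 0.716, 0.0, 0.0]
ft_force: [0.1, 1.1, -1.4]
width: 17.4
finger_force: 62.2
```

```bash
python3 -m pendant '0 0 0 -.001 0 0 1;0 0 0 -.001 0 0 1;0 0 0 0 0 0 1;0 0 0 0 0 0 1'
```

```text
t: 19.73
position: [586.7, 161.8, 55.9]
ee_rot: [0.698, 0.716, 0.0, -0.0]
ft_force: [0.4, 3.5, -0.6]
width: 17.3
finger_force: 62.4
```

```bash
python3 -m pendant '0 0 0 -.001 0 0 1;0 0 0 -.001 0 0 1;0 0 0 0 0 0 1;0 0 0 0 0 0 1'
```

```text
t: 20.07
position: [586.9, 161.5, 56.4]
ee_rot: [0.699, 0.715, 0.002, -0.001]
ft_force: [0.3, 7.5, 0.7]
width: 17.2
finger_force: 62.4
```

```bash
python3 -m pendant '0 0 0 -.001 0 0 1;0 0 0 -.001 0 0 1;0 0 0 0 0 0 1;0 0 0 0 0 0 1;0 0 0 0 0 0 1'
python3 - <<'E'
from h import *
img,X,P=cloud("scene")
cv2.imwrite("pics/crop2.png",cv2.resize(cv2.cvtColor(img[180:250,270:380],cv2.COLOR_RGB2BGR),(770,490),interpolation=cv2.INTER_CUBIC))
q=X.reshape(-1,3)
p=q[(abs(q[:,0]-592)<12)&(q[:,1]>-85)&(q[:,1]<-55)]; print(p[np.argsort(p[:,1])].round(1))
E
```

```text
t: 20.48
position: [587.1, 161.3, 56.9]
ee_rot: [0.699, 0.715, 0.003, -0.002]
ft_force: [-1.5, 11.4, 1.4]
width: 17.1
finger_force: 62.6
[[586.  -83.   28.5]
 [596.4 -82.6  28.3]
 [600.  -82.4  27. ]
 [595.5 -79.3  26.9]
 [602.4 -79.1  27.9]
 [583.8 -77.   26.2]
 [594.1 -76.6  26. ]
 [580.9 -76.3  26.7]
 [602.1 -75.   26. ]
 [592.2 -74.6  25.6]
 [589.4 -73.9  26.1]
 [600.3 -72.8  25.5]
 [583.4 -72.7  27.4]
 [604.  -72.4  27.4]
 [597.3 -72.3  26.2]
 [580.6 -72.1  24.8]
 [581.2 -71.2  27.2]
 [588.6 -70.4  24.7]
 [595.8 -69.7  25.4]
 [588.9 -69.7  27.4]
 [589.1 -69.3  30.3]
 [603.1 -69.   26. ]
 [586.4 -68.5  27.6]
 [596.6 -68.   33.7]
 [586.6 -68.   33.5]
 [589.9 -68.   35.7]
 [597.1 -67.8  27.2]
 [586.9 -67.7  30.2]
 [600.8 -67.3  29. ]
 [580.4 -67.2  35. ]
 [594.3 -67.2  24.6]
 [594.2 -67.1  27.7]
 [584.  -66.9  33.8]
 [584.2 -66.7  30.5]
 [591.  -66.6  31.6]
 [601.2 -66.6  31.7]
 [594.5 -66.5  30.5]
 [597.8 -66.4  35.8]
 [581.4 -66.3  24.9]
 [588.1 -65.8  35.2]
 [598.6 -65.6  28.8]
 [601.9 -65.4  34.1]
 [585.4 -65.3  26.3]
 [582.1 -65.2  27.2]
 [602.8 -64.9  24.1]
 [596.  -64.2  35.3]
 [593.5 -62.9  35.4]
 [580.6 -62.8  23.4]
 [587.3 -62.2  33.7]
 [584.8 -61.   33.9]
 [591.7 -60.7  34.8]
 [603.  -59.2  34. ]
 [599.7 -59.   34.9]
 [589.8 -58.7  34.5]
 [596.5 -58.6  35.6]
 [580.1 -58.1  33.9]
 [594.4 -56.9  35.4]
 [587.8 -56.7  34.1]
 [585.4 -55.3  34.1]]
```

View pics/crop2.png

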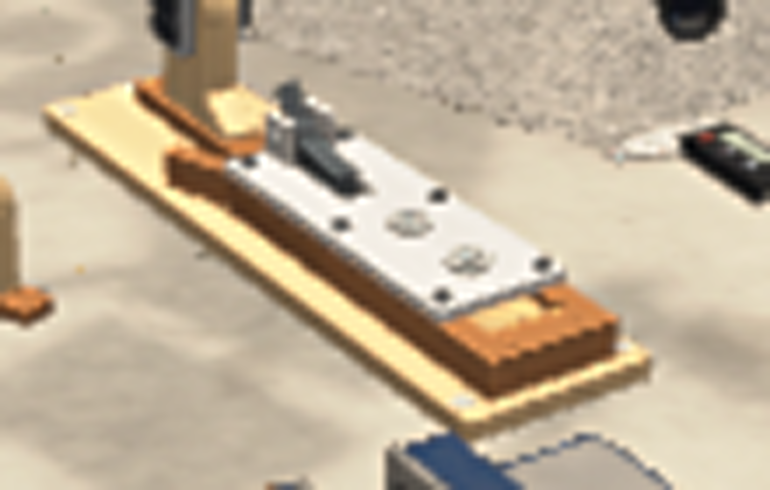

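The slat's light wood fills the sight gap at px (500,320) and the push force has risen to 11 N, so it is home. Next I draw the stick out.

```bash
python3 -m pendant '0 0 0 .005 0 0 1;0 0 0 .008 0 0 1;0 0 0 .010 0 0 1;0 0 0 .010 0 0 1;0 0 0 .010 0 0 1;0 0 0 .010 0 0 1;0 0 0 .010 0 0 1;0 0 0 .010 0 0 1;0 0 0 .010 0 0 1;0 0 0 .010 0 0 1;0 0 0 .010 0 0 1;0 0 0 .010 0 0 1;0 0 0 .010 0 0 1;0 0 0 .010 0 0 1;0 0 0 .010 0 0 1;0 0 0 .010 0 0 1;0 0 0 .007 0 0 1;0 0 0 0 0 0 1;0 0 0 0 0 0 1'
python3 - <<'E'
from h import *
for c in ("scene","side"):
  img,X,P=cloud(c); q=X.reshape(-1,3)
  p=q[(abs(q[:,0]-588)<8)&(q[:,1]>35)&(q[:,1]<110)&(q[:,2]>40)]; print(c,p[np.argsort(p[:,1])].round(0).tolist())
  p=q[(abs(q[:,0]-590)<10)&(q[:,1]>-77)&(q[:,1]<-69)]; print(np.median(p[:,2]))
E
```

```text
t: 22.12
position: [582.6, 317.7, 55.7]
ee_rot: [0.698, 0.716, -0.0, 0.0]
ft_force: [-0.3, 0.0, -1.0]
width: 17.0
finger_force: 62.2
scene [[589.0, 58.0, 41.0], [586.0, 59.0, 41.0], [594.0, 61.0, 42.0], [584.0, 63.0, 44.0], [588.0, 63.0, 42.0], [582.0, 64.0, 44.0], [592.0, 64.0, 41.0], [595.0, 69.0, 42.0], [592.0, 69.0, 43.0], [582.0, 70.0, 48.0], [585.0, 70.0, 44.0], [583.0, 71.0, 44.0], [590.0, 71.0, 42.0], [594.0, 72.0, 44.0], [595.0, 73.0, 47.0], [592.0, 75.0, 47.0], [585.0, 75.0, 49.0], [588.0, 75.0, 44.0], [592.0, 76.0, 50.0], [593.0, 76.0, 43.0], [589.0, 76.0, 47.0], [586.0, 77.0, 51.0], [583.0, 78.0, 54.0], [588.0, 79.0, 53.0], [591.0, 80.0, 51.0], [591.0, 80.0, 61.0], [585.0, 80.0, 59.0], [581.0, 81.0, 57.0], [592.0, 81.0, 54.0], [592.0, 81.0, 47.0], [589.0, 82.0, 61.0], [593.0, 83.0, 57.0], [590.0, 83.0, 54.0], [583.0, 83.0, 62.0], [587.0, 84.0, 54.0], [584.0, 85.0, 65.0], [587.0, 85.0, 61.0], [587.0, 85.0, 64.0], [591.0, 85.0, 56.0], [591.0, 85.0, 63.0], [584.0, 85.0, 58.0], [592.0, 86.0, 65.0]]
26.244447060692664
side []
nan
  return _methods._mean(a, axis=axis, dtype=dtype,
  ret = ret.dtype.type(ret / rcount)
```

```bash
python3 -m pendant '0 0 0 0 0 -.015 1;0 0 0 0 0 -.025 1;0 0 0 .004 -.012 -.01 1;0 0 0 .004 -.02 0 1;0 0 0 .004 -.02 0 1;0 0 0 .004 -.02 0 1;0 0 0 .004 -.02 0 1;0 0 0 0 -.02 0 1;0 0 0 0 0 .01 1;0 0 0 0 0 .02 1;0 0 0 0 0 .02 1;0 0 0 0 0 .006 1;0 0 0 0 0 .003 1;0 0 0 0 0 0 1;0 0 0 0 0 0 1'
```

```text
t: 23.47
position: [471.3, 334.8, 47.6]
ee_rot: [0.698, 0.716, 0.001, 0.0]
ft_force: [1.1, -0.4, -0.9]
width: 17.5
finger_force: 62.2
```

```bash
python3 -m pendant '0 0 0 0 0 .003 1;0 0 0 0 0 .001 1;0 0 0 0 0 .001 1;0 0 0 0 0 0 1;0 0 0 0 0 0 1'
```

```text
t: 23.88
position: [470.8, 334.8, 42.6]
ee_rot: [0.698, 0.716, 0.001, 0.0]
ft_force: [-1.2, -0.6, 3.1]
width: 17.3
finger_force: 62.7
```

```bash
python3 -m pendant '0 0 0 0 0 0 0;0 0 0 0 0 0 0;0 0 0 0 0 0 0;0 0 0 0 0 0 0;0 0 0 0 0 0 0;0 0 0 0 0 -.01 0;0 0 0 0 0 -.02 0;0 0 0 0 0 -.03 0;0 0 0 0 0 -.03 0;0 0 0 0 0 -.03 0;0 0 0 0 0 -.03 0;0 0 0 0 0 0 0'
python3 -m pendant '0 0 0 -.01 .006 0 0;0 0 0 -.021 .008 0 0;0 0 0 -.021 .008 0 0;0 0 0 -.021 .008 0 0;0 0 0 -.021 .008 0 0;0 0 0 -.021 .008 0 0;0 0 0 -.021 .008 0 0;0 0 0 -.021 .008 0 0;0 0 0 -.021 .008 0 0;0 0 0 -.021 .008 0 0;0 0 0 -.021 .008 0 0;0 0 0 -.021 .008 0 0;0 0 0 -.021 .008 0 0;0 0 0 -.021 .008 0 0;0 0 0 0 0 0 0;0 0 0 0 0 0 0'
python3 - <<'E'
from h import *
img,X,P=cloud("wrist"); save("w9",img); q=X.reshape(-1,3)
m=manip.outline_of("catch","wrist"); 
if m: 
    p=X[m[0]["mask"]]; p=p[np.isfinite(p[:,0])]
    for y in range(40,100,4):
        b=p[abs(p[:,1]-y)<2]
        if len(b): print(y,len(b),np.percentile(b[:,2],[10,50,90]).round(1))
img,X,P=cloud("side"); q=X.reshape(-1,3)
p=q[(q[:,0]>440)&(q[:,0]<500)&(q[:,1]>190)&(q[:,1]<400)]; 
for a,b in((7,14),(74,90)): r=p[(p[:,2]>a)&(p[:,2]<b)]; print(cv2.minAreaRect(r[:,:2].astype(np.float32)),r[:,2].max())
E
```

```text
t: 24.88
position: [474.6, 337.2, 200.2]
ee_rot: [0.698, 0.716, 0.007, 0.002]
ft_force: [1.1, 1.4, 1.1]
width: 85.3
finger_force: 0.0
t: 26.22
position: [586.4, 52.7, 190.2]
ee_rot: [0.699, 0.715, -0.001, -0.001]
ft_force: [0.9, 0.5, -0.4]
width: 85.4
finger_force: 0.0
44 24 [37.2 38.  38.6]
48 45 [38.2 39.3 39.9]
52 49 [39.4 40.3 41.2]
56 51 [40.7 41.5 42.1]
60 47 [41.7 42.7 43.7]
64 48 [42.9 43.7 44.6]
68 49 [43.9 45.  45.9]
72 46 [45.1 46.  49.7]
76 49 [50.2 51.6 52.3]
80 29 [52.2 53.5 57.3]
84 41 [59.9 64.  67.4]
88 36 [65.7 67.1 67.9]
((473.4840393066406, 296.20758056640625), (24.11639404296875, 168.82472229003906), 1.1271662712097168) 13.980378234396767
((471.9866943359375, 340.213134765625), (28.991416931152344, 17.827112197875977), 85.21932983398438) 82.89677250464649
```

View pics/w9.png

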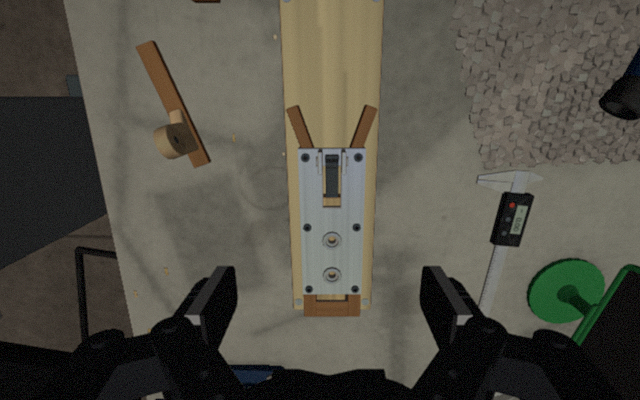

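Compare the catch with the start (when it was down) in the fixed scene camera.

```bash
python3 - <<'E'
from h import *
a=cv2.imread("pics/scene.png"); img,_=manip.read_camera("scene"); b=cv2.cvtColor(img,cv2.COLOR_RGB2BGR)
A=a[180:250,270:380];B=b[180:250,270:380]
cv2.imwrite("pics/cmp.png",cv2.resize(np.vstack([A[5:50,25:80],B[5:50,25:80]]),(330*2,270*4//2),interpolation=cv2.INTER_CUBIC))
print(np.abs(A.astype(int)-B)[10:35,30:65].max(2))
E
```

```text
[[0 0 1 2 0 1 1 2 1 1 1 1 1 0 1 1 1 1 1 1 1 1 2 1 1 1 1 1 1 1 1 1 1 0 1]
 [0 1 0 0 1 1 0 0 1 1 1 1 1 1 1 1 0 1 0 0 1 1 1 1 1 1 1 1 0 1 1 0 1 1 1]
 [1 1 1 0 1 1 0 0 1 1 1 1 1 0 1 1 1 0 1 1 1 1 0 1 1 2 1 1 1 1 1 1 1 1 1]
 [1 0 0 1 1 1 0 1 1 1 0 1 1 1 1 0 0 0 1 1 1 0 1 0 1 0 1 0 0 0 1 1 1 1 1]
 [1 1 1 0 0 1 1 1 0 1 1 1 1 0 1 0 1 1 0 0 1 0 1 1 1 0 1 1 0 1 1 1 1 0 1]
 [1 1 1 0 1 0 1 0 1 1 1 0 0 1 0 1 1 0 0 1 1 1 0 1 0 1 2 0 1 0 1 0 2 1 1]
 [0 1 1 0 1 0 0 1 1 1 0 0 2 1 1 1 1 1 1 1 0 0 1 1 0 1 1 1 2 1 1 1 1 1 0]
 [0 0 1 0 0 1 0 1 0 0 1 1 0 0 1 1 1 1 0 1 1 1 1 1 0 1 1 0 1 1 1 1 1 1 1]
 [1 1 0 0 1 1 0 0 1 1 1 2 1 1 1 1 0 1 2 0 1 1 1 1 1 0 1 1 0 1 1 1 1 0 1]
 [0 0 1 0 1 1 1 1 1 1 0 1 1 1 2 1 1 2 1 1 1 0 1 0 1 1 1 0 0 1 0 1 1 1 1]
 [1 1 0 1 0 1 1 1 1 1 2 2 1 1 1 2 1 1 1 1 1 1 0 1 1 1 1 1 1 0 1 1 1 1 1]
 [0 1 1 1 1 1 1 1 0 1 0 1 1 1 1 0 1 0 1 1 0 0 1 1 1 1 1 1 1 0 1 1 0 0 1]
 [1 1 0 1 0 1 0 0 1 1 2 0 2 1 1 1 1 0 1 0 1 1 0 1 1 1 1 1 1 1 0 1 1 2 1]
 [1 1 1 0 1 1 1 0 1 1 0 1 1 0 1 1 1 1 1 1 1 1 0 0 1 1 1 1 1 1 1 1 0 1 1]
 [0 1 1 1 1 1 1 1 1 1 0 0 1 1 1 1 1 1 1 1 1 1 1 0 0 0 1 0 1 0 1 1 1 1 1]
 [1 1 0 0 1 1 1 1 0 0 1 1 0 1 1 1 1 1 1 1 0 1 1 0 0 1 0 1 1 0 0 0 0 1 1]
 [2 1 1 1 1 0 0 1 1 0 0 0 1 1 0 1 2 1 1 1 0 1 0 0 1 1 1 1 0 0 1 1 1 1 1]
 [1 2 1 0 1 2 1 1 0 1 1 1 1 1 0 0 1 1 1 1 1 1 1 0 0 1 0 0 0 1 1 0 1 1 1]
 [1 1 2 1 1 1 1 1 2 1 0 1 0 1 0 0 1 0 1 1 1 1 1 0 1 1 0 1 1 1 0 1 1 0 0]
 [0 1 0 1 1 2 1 1 2 1 0 1 0 1 0 0 1 0 0 1 1 1 0 0 0 1 0 0 0 0 0 1 1 1 1]
 [0 1 1 1 0 1 2 0 1 0 1 1 1 0 0 0 1 0 1 0 0 0 0 1 1 0 1 1 1 1 0 0 0 0 0]
 [0 0 1 0 0 1 1 1 1 1 1 1 1 1 0 0 0 0 1 1 0 0 1 0 1 1 1 1 1 1 0 1 0 0 1]
 [1 0 1 0 1 1 1 0 1 1 1 1 0 0 1 1 1 1 1 1 0 0 0 0 0 0 0 1 0 1 1 2 0 0 1]
 [1 0 0 1 1 0 1 1 1 2 2 3 1 0 1 1 1 1 1 0 0 1 0 1 1 1 1 1 1 1 0 1 1 1 0]
 [1 1 1 1 0 1 1 0 1 1 1 2 1 1 1 1 1 1 2 0 0 1 0 1 1 0 0 0 0 0 1 1 0 0 1]]
```

View pics/cmp.png

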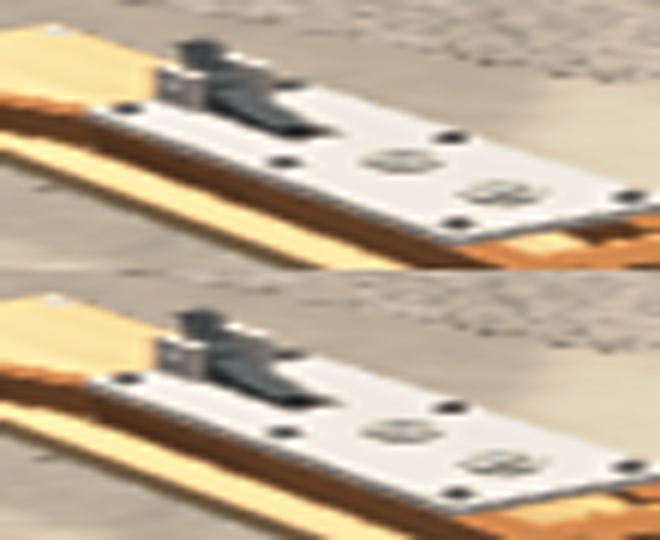

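The catch looks exactly as it did at the start, so it is down, with the slat filling the sight gap. The stick stands at (472,337), its top at 83 mm.

```bash
python3 -c "
from workcell import manip
print(manip.hand_in())"
```

```text
the job is handed in; nothing more can be done
None
```

I handed the job in at about 26 s: the slat is home against the stop, the catch looks down behind it, and the push stick stands upright on the table clear of the jig. I saw no judging result.

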